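# Set a cello end block up under the bench drill

## Robot

A 6-joint arm with a two-finger parallel gripper is mounted at the origin on a cart in front of the work surface, level with it; the furniture and walls round the work are solid. World frame = base frame: x ahead of the robot, y to its left, z up, the work surface at z = 0. Lengths are in mm, angles in rad, forces in N, time in s.
With the tool pointing down it reaches from about 300 to 875 mm from the base axis. Payload 6.4 kg.
Tool frame: the origin (TCP) lies at the centre of the arm's flange, where the gripper is bolted on; the fingertips stand 166 mm ahead of it and the grasp point (between the pads) lies 147 mm ahead of it; z points along the fingers, y is the line along which they close (so a half turn about z gives the same grasp; the last joint's range is limited). The gripper opens to 88 mm and grips with 3 to 60 N. Pads are 18 mm wide; open, the fingers measure 123 mm over their backs; the gripper's body (75 mm by 187 mm) begins 45 mm behind the grasp point.
Start: joints at [0.917, 0.181, 1.607, -0, 1.354, -0.206], TCP at [248.957, 518.327, 404.714] pointing down, gripper open.
Joint ranges: [-2.99, 2.99], [-0.89, 2.07], [0.3, 2.58], [-1.14, 4.28], [0, 2.63], [-3.12, 3.12]. Speed limits (rad/s): [2.57, 2.57, 3.01, 3.14, 3.14, 3.14].

## Interface

Orientations are given as [roll, pitch, yaw] about the fixed x, y, z axes, in that order (R = Rz(yaw) Ry(pitch) Rx(roll)).
In Python, from cell import env gives the robot as it stands.
- The arm moves only by the tool drive_tool, never from a script. Its argument "moves" is a list of rows, each a list of 2 entries, a list of its own where there are three numbers: the shift along the tool's x, y, z in cm, then the turn about the tool's z in degrees. In form: [[[x, y, z], spin], ...]. A call has 1 to 8 rows; each row is the pose to reach, as a shift and turn from the pose commanded when the call began, along the tool's axes at that moment; what a row does not reach only later rows make up. A row lasts 1/10 s, in which the tool goes at most 50 mm and 8.59 degrees, less where a joint would pass 70% of its speed; a pose out of reach is approached as far as the arm can. A call with a gripper value outside its range is refused whole. "fingers" is the finger opening in cm, from 0 to 8.81, set as the call begins (left out, the last holds). The fingers move at their own pace and stop on an object; "force" is the grip in N (left out, the last holds). Time passes only in rows, so rows that repeat a pose let the fingers close. It gives the time, the measured TCP pose, the force, the opening and the grip force at its end, in the units of the state.
- env.get_obs(): the state, without advancing time (a new reading comes with each control period).
- env.camera(name): name is "scene" or "side" or "wrist"; returns the picture (420x560x3 uint8, red, green, blue); there is no depth.
- env.camera_model(name): a dict with "camera_matrix" (3x3 intrinsics, pixels), "k1" (the pictures are not rectified: a ray, as slopes to the right and down, at radius r is drawn at 1 + k1 r^2 times it, then the intrinsics apply), "rvec" (rotation vector, rad) and "tvec" (3), from world to camera coordinates, as OpenCV has them; the wrist camera has in their place "mount" (4x4, takes a point from camera to tool coordinates, whose origin is the TCP and whose axes are the flange's). Camera axes: x right, y down, z forward; pixel columns grow to the right and rows downward; lengths in mm; the calibration is good to about 2 mm. A picture is of the moment at which its call begins: read the wrist's pose just before it. camera_model takes no time and is no camera call.
- env.finish_job(): hands the job in; it is judged then, once.
The state is a dict: "time": time; "joints": joint angles; "qd": joint speeds; "tau": joint torques, N m; "eef_pos": TCP position; "tcp_rot": TCP orientation; "wrist_force": force on the tool from outside, world axes, zero at the start; "moment": the same for the moment, N m; "grip_width": finger opening in mm; "grip_force": force on a finger pad.
Only numpy, scipy, OpenCV 4.12 (cv2) and the standard library are available. Lean on these libraries where they do the work, as an engineer would, in place of code of your own. Each camera call takes 0.05 s, during which the arm holds its last target. There are 200 camera calls.

## Task

The cello end block with the pencilled cross is to be drilled for its end pin. Lay it cross upward on the bench drill's table, slide it in until the end nearer the cross lies square and snug against the fence and the cross is right under the drill point, and close the toggle clamp on it fully. Then prove the setting: pull the feed lever down until the point touches the cross, and let it rise again; leave the already drilled block and the other things on the bench where they are.

Things in the scene. Friction and masses are not known exactly. Their poses are not given: they have to be found in the camera images.
- cross (a point): where the two pencil lines cross on the top face of the undrilled end block (light wood, 118 x 58 x 30 mm, lying flat, about 0.1 kg); its x axis runs along the 118 mm length towards the end nearer the cross, 45 mm away (the other end is 73 mm away); z is up out of the marked face
- block_centre (a point): middle of that block, 15 mm above its underside; same axes as cross. The cross is 14 mm from here along x and 15 mm up
- drilled_centre (a point): middle of the already drilled block: same size and wood, but with a 12 mm through hole in place of the cross; leave it alone
- bench_drill: small bench drill, bolted down; origin at its underside on the drill axis; x points from its front (the operator's side) back to its column, y to the left, z up. Flat table 25 mm high, x = -140 to 140 mm, y = -100 to 100 mm. The column (radius 14 mm, foot radius 30 mm) stands at x = 110 mm
- head_front (a point): middle of the lower front edge of the drill's head, 62 mm in front of the drill axis and 175 mm above the bench; the head is 88 mm wide, 215 mm deep and 136 mm high and hangs over the table, so a tool that reaches in along the table must lean back towards the operator. Below it hangs the chuck, radius 17 mm, underside 108 mm above the bench. Axes as bench_drill
- fence_face (a point): foot of the fence's flat upright face, at table height (25 mm), 45 mm straight behind the drill axis; the fence is 24 mm high and runs from y = -100 to 65 mm; axes as bench_drill
- drill_point (a point): tip of the 6 mm drill bit; 80 mm above the bench when up, so 25 mm above the block's top; it goes straight down as the lever is pulled
- feed_lever (a joint): angle of the feed lever: 0 = up (spring-held), 1.04 = the point just touches a 30 mm block, 1.10 = depth stop. It lowers the point by 24 mm per rad; the spring asks 1.5 to 3.5 N at the knob, and raises it again when let go
- lever_knob (a point): centre of the black ball (26 mm diameter) of the feed lever, right of the drill's head, at y = -90 mm. The lever turns about a line along the drill's y axis through x = 20 mm, z = 215 mm of bench_drill; the ball is 110 mm from that line, in front of it and 45 degrees above level at 0; it comes forward and down as it is pulled
- clamp_handle (a joint): angle of the toggle clamp's handle: 0 = open (handle up), 1.0 = closed, at its stop. The arm swings down as the handle does and its rubber foot, 20 mm left and 12 mm behind the drill axis, presses on a 30 mm block from 0.97 on. Stiff: 3 to 6 N at the grip, and it stays where it is left. Its bracket stands on the table 48 to 99 mm left of the drill axis, 77 mm high
- clamp_grip (a point): point on the clamp's black handle (15 mm thick, 58 mm grip) 14 mm from its end, 79 mm from its pin; the pin lies along the drill's x axis through x = 12, y = 96, z = 62 mm of bench_drill. The handle points left, 65 degrees above level when open and 8 degrees above level when closed
- sanding_block: cork sanding block, 46 x 90 x 27 mm, origin at its underside; leave alone
- spool_clamp: wooden spool clamp standing upright, 35 mm across, 68 mm high, origin at its underside; leave alone
- varnish_jar: glass jar, 48 mm across, 109 mm high, origin at its underside; leave alone
- try_square: try square lying flat, 172 x 118 x 17 mm, origin at its underside; leave alone
- finger_plane: brass finger plane, 29 x 60 x 31 mm, origin at its underside; leave alone
Mind the look-alikes: they are no part of the job. Leave any turquoise look-alike of the part that bears cross alone.

How it is judged (in metres and radians):
On the way, in this order (a step that is already met when the one before it is completed fails the run):
1. the block lies on the drill's table, its end against the fence and the cross under the drill point (3 mm), the clamp not yet closed (horizontal distance between cross and drill_point below 0.003 m and z of cross in the frame of bench_drill between 0.052 and 0.057 m and angle between the x axis of cross and the x axis of bench_drill, either way round below 0.06 rad and angle between cross's own z axis and vertical below 0.05 rad and value of joint clamp_handle below 0.6 rad), for 0.2 s.
2. the toggle clamp is closed on the block, the point still up (value of joint clamp_handle above 0.97 rad and value of joint feed_lever below 0.2 rad and horizontal distance between cross and drill_point below 0.003 m), for 0.2 s.
3. the point is brought down on the cross (horizontal distance between cross and drill_point below 0.003 m and z of drill_point in the frame of cross below 0.002 m and value of joint clamp_handle above 0.97 rad), for 0.05 s.
At the end, for the whole second after the job is handed in: The block lies flat on the drill's table, square to the fence within about 3 degrees, the cross within 3 mm of straight under the drill point, clamped (handle past 0.97 of its 1.0 rad), and the feed lever is back up (horizontal distance between cross and drill_point below 0.003 m and z of cross in the frame of bench_drill between 0.052 and 0.057 m and angle between the x axis of cross and the x axis of bench_drill, either way round below 0.06 rad and value of joint clamp_handle above 0.97 rad and value of joint feed_lever below 0.1 rad); the robot touches nothing.
It fails at once if the drilled block is moved (distance of drilled_centre from where it was at the start of the episode above 0.02 m).
It fails at once if another bystander (sanding block, spool clamp, jar, try square, finger plane) is moved more than 2 cm (distance of any of sanding_block, spool_clamp, varnish_jar, try_square, finger_plane from where it was at the start of the episode above 0.02 m).
It also fails if it takes over 70 s, if anything falls off the work surface, if the arm or the gripper's body presses on something with over 40 N, if the wrist force passes 120 N, or if a joint passes its speed limit or range.

## Working session

There is one attempt and no reset: what is moved stays moved. The work goes in short steps, Python scripts to look and compute and a tool call to move; the robot and the scene stay as the last step left them, time stands still between calls to the robot, and variables do not carry over. Pictures are saved under pics/ and viewed, at most 10 in all, crops included, and the job is handed in when it is done.

Besides the shell and the picture viewer there is one more tool, called after "Emit:" as name(argument=value, ...), one argument or row to a line, values as JSON. drive_tool: Moves the arm, as the interface text tells. Its arguments: {"type":"object","properties":{"moves":{"type":"array"},"fingers":{"type":"number"},"force":{"type":"number"}},"required":["moves"]}

```bash
mkdir -p pics; ls; python3 - <<'E'
from cell import env
import cv2
print(env.get_obs())
for n in ["scene","side","wrist"]:
    m=env.camera_model(n);print(n,m)
    cv2.imwrite(f"pics/{n}0.png",env.camera(n)[:,:,::-1])
E
```

```text
pics
{'time': 0.0, 'joints': array([ 9.16702200e-01,  1.81544253e-01,  1.60800366e+00, -3.83161548e-06,
        1.35380047e+00, -2.06302298e-01]), 'qd': array([ 7.51911354e-04,  8.35909156e-04,  2.98387750e-04,  1.79083231e-05,
       -8.71356889e-04, -2.38888772e-04]), 'tau': array([-1.46569888e-03, -4.33889294e+01, -3.41835988e+01,  7.00027496e-02,
        3.89135582e-02, -1.73321714e-04]), 'eef_pos': array([248.78998425, 518.10981678, 403.81018364]), 'tcp_rot': array([-3.13987339e+00, -3.55986037e-04,  2.69380135e+00]), 'wrist_force': array([ 0.11170407, -0.54521995,  0.53669457]), 'moment': array([-0.03716896,  0.0160683 , -0.04674233]), 'grip_force': 0.0, 'grip_width': 88.01699919273436}
scene {'camera_matrix': array([[494.1122426 ,   0.        , 273.3124271 ],
       [  0.        , 494.1122426 , 204.57243673],
       [  0.        ,   0.        ,   1.        ]]), 'k1': -0.1230304349434876, 'rvec': array([ 2.06303775, -0.45951351,  0.26285996]), 'tvec': array([-524.66218095,  231.46115496, 1335.18058515])}
side {'camera_matrix': array([[417.23683514,   0.        , 280.91914046],
       [  0.        , 417.23683514, 208.70104372],
       [  0.        ,   0.        ,   1.        ]]), 'k1': 0.03695117123180055, 'rvec': array([ 2.61476993, -0.2327978 ,  0.04185431]), 'tvec': array([-559.97320605,  103.76405841, 1219.76480904])}
wrist {'camera_matrix': array([[328.67595519,   0.        , 275.93940411],
       [  0.        , 328.67595519, 206.68774492],
       [  0.        ,   0.        ,   1.        ]]), 'k1': -0.02234428045984604, 'mount': array([[ 2.74028012e-04, -9.60468317e-01, -2.78389182e-01,
         7.17083131e+01],
       [ 9.99999871e-01,  3.82074848e-04, -3.33859271e-04,
        -1.65346016e+00],
       [ 4.27026756e-04, -2.78389054e-01,  9.60468298e-01,
         2.01186136e+01],
       [ 0.00000000e+00,  0.00000000e+00,  0.00000000e+00,
         1.00000000e+00]])}
```

View pics/scene0.png

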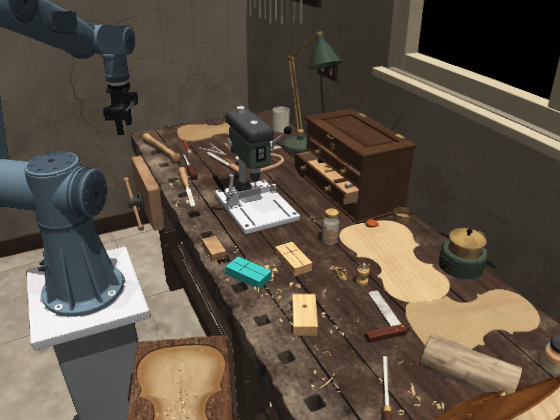

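View pics/side0.png

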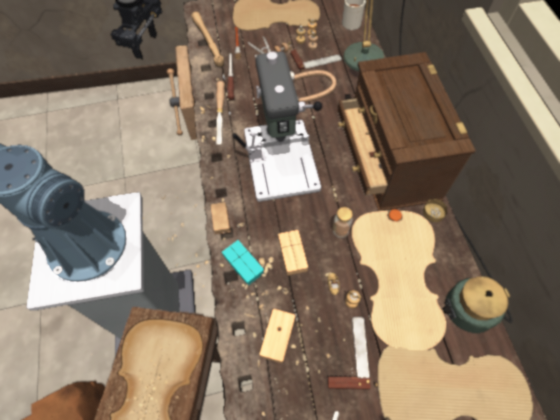

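The block with the cross is at about (293,251) in side and (294,258) in scene. The drilled block is at (278,335) in side. The turquoise look-alike is at (243,262), and the drill table's front edge runs from (257,198) to (319,191). Next I'll enlarge these areas.

```bash
cat > h.py <<'E'
import numpy as np, cv2
from scipy.spatial.transform import Rotation as R
from cell import env
def pose(o=None):
    o=o or env.get_obs(); T=np.eye(4); T[:3,:3]=R.from_euler('xyz',o['tcp_rot']).as_matrix(); T[:3,3]=o['eef_pos']; return T
def cam(n,T=None):
    m=env.camera_model(n)
    if n=='wrist': W=(pose() if T is None else T)@m['mount']; E=np.linalg.inv(W)
    else:
        E=np.eye(4); E[:3,:3]=cv2.Rodrigues(m['rvec'])[0]; E[:3,3]=m['tvec']
    return m['camera_matrix'],m['k1'],E
def proj(c,P):
    K,k,E=c; P=np.atleast_2d(P); q=P@E[:3,:3].T+E[:3,3]; s=q[:,:2]/q[:,2:]
    s=s*(1+k*(s**2).sum(1,keepdims=True)); return s@K[:2,:2].T+K[:2,2]
def back(c,uv,z):
    K,k,E=c; uv=np.atleast_2d(uv).astype(float)
    s=cv2.undistortPoints(uv.reshape(-1,1,2),K,np.array([k,0,0,0,0.]))[:,0]
    d=np.c_[s,np.ones(len(s))]@E[:3,:3]; o=-E[:3,:3].T@E[:3,3]
    return o+d*((z-o[2])/d[:,2])[:,None]
def save(name,im): cv2.imwrite(f'pics/{name}.png',im)
E
python3 - <<'E'
from h import *
s=cv2.imread('pics/side0.png');c=cv2.imread('pics/scene0.png')
def crop(im,x,y,w,h): return cv2.resize(im[y:y+h,x:x+w],(400,300),interpolation=cv2.INTER_CUBIC)
a=crop(s,225,125,100,75);b=crop(s,225,210,120,90)
d=crop(c,200,95,140,105+0) if 0 else crop(c,195,130,120,90); e=crop(c,215,225,120,90)
save('m1',np.vstack([np.hstack([a,b]),np.hstack([d,e])]))
S=cam('side')
print(back(S,[[293,251],[278,335],[243,262]],30).round(),back(S,[[257,198],[319,191]],25).round())
E
```

```text
[[ 579. -141.   30.]
 [ 498. -360.   30.]
 [ 437. -148.   30.]] [[505.  52.  25.]
 [694.  42.  25.]]
```

View pics/m1.png

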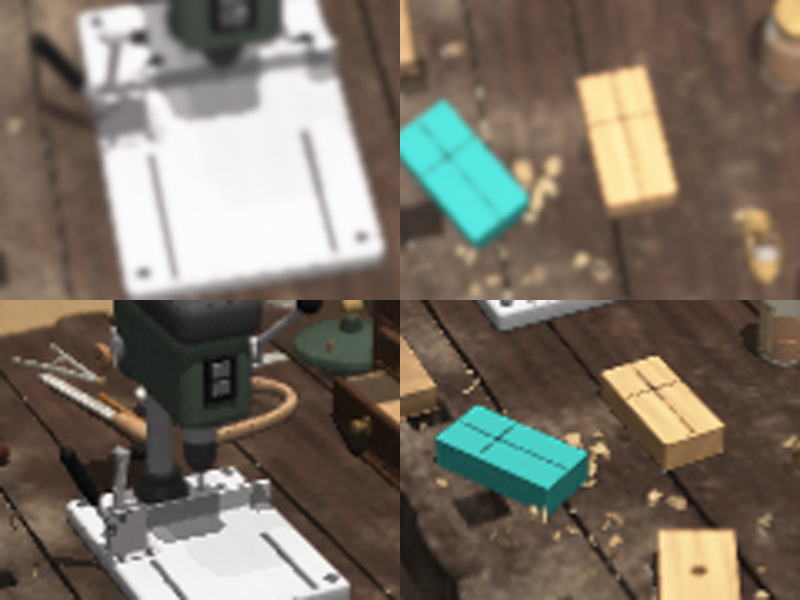

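```bash
python3 - <<'E'
from h import *
from scipy.optimize import least_squares
S=cam('side');C=cam('scene')
obs=[(S,(-140,100,25),(257,198)),(S,(-140,-100,25),(320.8,189)),(S,(140,100,25),(244.5,128)),(C,(140,100,25),(215,191.5)),(C,(-140,-100,25),(300,214)),
(S,(20-77.8,-90,215+77.8),(318,106)),(C,(20-77.8,-90,215+77.8),(287,130))]
def W(p,q): c,s=np.cos(p[2]),np.sin(p[2]); return np.array([p[0]+c*q[0]-s*q[1],p[1]+s*q[0]+c*q[1],q[2]])
f=lambda p:np.concatenate([proj(c,W(p,q))[0]-uv for c,q,uv in obs])
r=least_squares(f,[590,190,1.6],x_scale=[10,10,.1],loss='soft_l1');print(r.x,f(r.x).reshape(-1,2).round(1))
# block: crop b scale 3.333 offset (225,210), crop e offset (215,225)
b=lambda x,y:((x-400)/3.333+225,y/3.333+210)
print(back(S,[b(625,118),b(578,80),b(645,66),b(678,190),b(610,207)],30).round(0))
e=lambda x,y:((x-400)/3.333+215,(y-300)/3.333+225)
print(back(C,[e(655,387)],30).round(0))
print('wall',back(S,[[5,95],[170,72]],-800).round())
E
```

```text
[602.81956935 192.01438061   1.5737387 ] [[-0.5  0.1]
 [ 0.4 -1.2]
 [-0.4 -0.4]
 [-0.5 -1. ]
 [ 0.7  1.1]
 [-0.3  0.3]
 [ 0.9  0.7]]
[[ 580. -124.   30.]
 [ 547.  -81.   30.]
 [ 607.  -78.   30.]
 [ 611. -195.   30.]
 [ 554. -200.   30.]]
[[ 582. -120.   30.]]
wall [[-892. 1567. -800.]
 [ 112. 1592. -800.]]
```

View pics/wrist0.png

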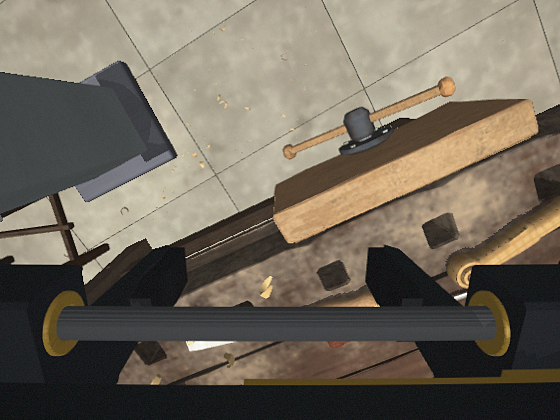

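The wrist view shows the vise, with the gripper's fingers at the left and right edges. The drill fit is good to about 1 px: axis at (603,192), yaw 1.574. The block's cross is at about (581,-122), with its near end facing +y. I'll move above the block first.

```bash
cat >> h.py <<'E'
def plan(p,yaw=None,T=None):
    T=pose() if T is None else T; d=T[:3,:3].T@(np.array(p,float)-T[:3,3])/10
    s=None
    if yaw is not None: # yaw deg of the tool x axis in plan
        x=T[:3,0]; cur=np.degrees(np.arctan2(x[1],x[0])); s=-((yaw-cur+180)%360-180)
    print('shift',d.round(2),'spin',s, 'rows',np.ceil(np.linalg.norm(d)/5))
E
python3 -c "
from h import *
plan([582,-150,350],92.5)"
```

```text
shift [-58.96 -45.8    5.45] spin 61.84745102684897 rows 15.0
```

Emit:
drive_tool(
  moves=[
    [[-31,-24,2.5],32],
    [[-31,-24,2.5],32],
    [[-31,-24,2.5],32],
    [[-31,-24,2.5],32],
    [[-31,-24,2.5],32],
    [[-31,-24,2.5],32],
    [[-31,-24,2.5],32],
    [[-31,-24,2.5],32],
  ],
  fingers=8.8,
)

```text
time: 0.95
eef_pos: [425.0, 165.6, 379.6]
tcp_rot: [3.141, 0.0, 2.135]
wrist_force: [0.8, 0.5, -0.7]
grip_width: 87.5
grip_force: 0.0
```

```bash
python3 -c "
from h import *
plan([582,-150,350],92.5)"
```

```text
shift [-35.06  -3.59   2.97] spin 29.805517494254786 rows 8.0
```

Emit:
drive_tool(
  moves=[
    [[-35,-3.6,3],29.8],
    [[-35,-3.6,3],29.8],
    [[-35,-3.6,3],29.8],
    [[-35,-3.6,3],29.8],
    [[-35,-3.6,3],29.8],
    [[-35,-3.6,3],29.8],
    [[-35,-3.6,3],29.8],
    [[-35,-3.6,3],29.8],
  ],
)

```text
time: 1.75
eef_pos: [582.4, -152.2, 348.4]
tcp_rot: [-3.141, 0.001, 1.61]
wrist_force: [-0.4, -0.1, 0.4]
grip_width: 88.0
grip_force: 0.0
```

```bash
python3 - <<'E'
from h import *
T=pose(); im=env.camera('wrist')[:,:,::-1].copy(); save('w1',im); np.save('Tw1',T); print(T.round(3))
h=cv2.cvtColor(im,cv2.COLOR_BGR2HSV)
m=((h[:,:,0]>8)&(h[:,:,0]<28)&(h[:,:,2]>170)&(h[:,:,1]>50)).astype('uint8')
n,l,st,ce=cv2.connectedComponentsWithStats(m)
for i in range(1,n):
    if st[i,4]>300: print(st[i],ce[i])
print(proj(cam('wrist',T),[[581,-122,30],[577,-80,30],[582,-197,30]]))
E
```

```text
[[-4.00000e-02  9.99000e-01 -0.00000e+00  5.82442e+02]
 [ 9.99000e-01  4.00000e-02 -1.00000e-03 -1.52232e+02]
 [-1.00000e-03 -0.00000e+00 -1.00000e+00  3.48444e+02]
 [ 0.00000e+00  0.00000e+00  0.00000e+00  1.00000e+00]]
[  23    0   57   45 2264] [51.34275618 21.57155477]
[  444    86   116   220 16422] [511.29180368 184.51370113]
[ 241  107   66  154 6863] [274.39006265 173.20064112]
[446 108  19  44 394] [453.08375635 132.48730964]
[   0  226   60   38 1394] [ 21.6061693  249.31563845]
[343 244  25  49 332] [353.64156627 260.20481928]
[ 152  341   88   44 2318] [196.18981881 362.94909405]
[404 346  30  33 571] [416.81085814 366.58143608]
[[276.73926392 156.8609497 ]
 [274.10227083 108.45212173]
 [274.63670248 234.40150947]]
```

View pics/w1.png

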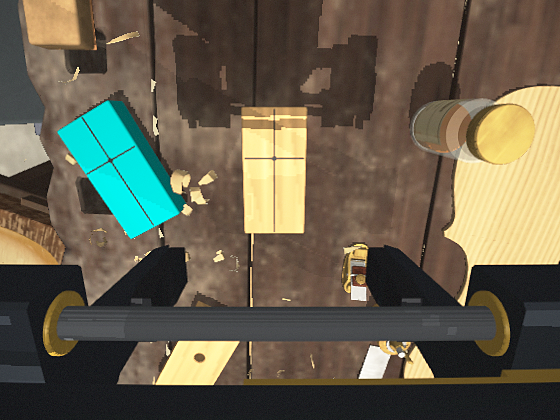

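The wrist view shows the cross at (275,158) and the block's far edge at row 234, square to the tool. That agrees with the earlier estimate.

```bash
python3 - <<'E'
from h import *
T=np.load('Tw1.npy');c=cam('wrist',T)
P=back(c,[[275,158],[274.5,234],[275,108],[244,234],[304.5,234]],30);print(P.round(1))
# grasp at 54 mm from cross toward far end; block yaw = tool yaw
g=P[0]-54*T[:3,0]; print(g)
plan([g[0],g[1],230]);plan([g[0],g[1],171])
E
```

```text
[[ 579.5 -123.1   30. ]
 [ 581.9 -196.6   30. ]
 [ 577.8  -79.6   30. ]
 [ 552.3 -197.8   30. ]
 [ 610.9 -195.4   30. ]]
[ 581.60164316 -177.0507949    30.06258558]
shift [-2.69 -0.11 11.85] spin None rows 3.0
shift [-2.69 -0.1  17.75] spin None rows 4.0
```

Emit:
drive_tool(
  moves=[
    [[-2.3,-0.1,5],0],
    [[-2.3,-0.1,10],0],
    [[-2.3,-0.1,14],0],
    [[-2.3,-0.1,16],0],
    [[-2.3,-0.1,17.7],0],
    [[-2.3,-0.1,17.7],0],
    [[-2.3,-0.1,17.7],0],
  ],
  fingers=7.2,
)

```text
time: 2.5
eef_pos: [581.8, -169.8, 173.7]
tcp_rot: [3.141, 0.0, 1.616]
wrist_force: [0.8, -0.6, -0.0]
grip_width: 71.9
grip_force: 0.0
```

Emit:
drive_tool(
  moves=[
    [[0,0,0],0],
    [[0,0,0],0],
    [[0,0,0],0],
    [[0,0,0],0],
    [[0,0,0],0],
  ],
  fingers=5.0,
  force=30,
)

```text
time: 3.0
eef_pos: [582.1, -170.5, 174.5]
tcp_rot: [3.139, 0.001, 1.615]
wrist_force: [-0.5, 0.9, 7.2]
grip_width: 57.6
grip_force: 30.0
```

Emit:
drive_tool(
  moves=[
    [[0,0,-4],0],
    [[0,0,-8],0],
    [[0,0,-11],0],
    [[0,0,-12],0],
    [[0,0,-12],0],
  ],
)

```text
time: 3.5
eef_pos: [581.8, -170.4, 294.4]
tcp_rot: [3.138, 0.002, 1.615]
wrist_force: [-0.1, 1.1, -1.0]
grip_width: 58.0
grip_force: 30.0
```

```bash
python3 - <<'E'
from h import *
T=pose(); np.save('Tw2',T); im=env.camera('wrist')[:,:,::-1]; save('w2',im)
# place: tool yaw 90.2 ; cross offset 50 ahead
yw=np.degrees(1.5737)
x=602.8
plan([x,39,250],yw,T)
E
```

```text
shift [20.84  3.02  4.41] spin 2.376792610619816 rows 5.0
```

View pics/w2.png

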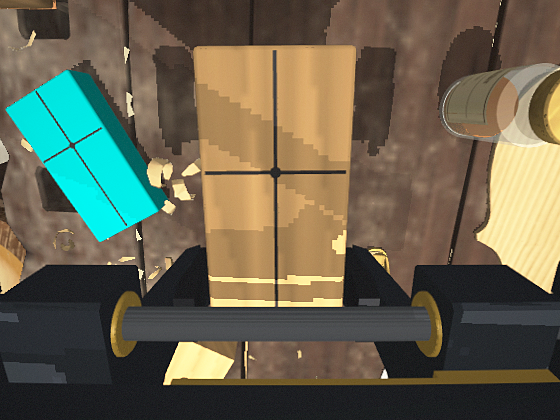

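The block is held with the cross at (275.5,172), centred and square in the gripper.

Emit:
drive_tool(
  moves=[
    [[5,0.7,1.1],2.4],
    [[10,1.4,2.2],2.4],
    [[15,2.1,3.3],2.4],
    [[19,2.8,4.2],2.4],
    [[20.8,3,4.4],2.4],
    [[20.8,3,4.4],2.4],
    [[20.8,3,4.4],2.4],
  ],
)

```text
time: 4.25
eef_pos: [601.3, 39.0, 246.7]
tcp_rot: [-3.138, -0.0, 1.574]
wrist_force: [0.5, 0.1, -1.1]
grip_width: 57.5
grip_force: 30.0
```

```bash
python3 - <<'E'
from h import *
T=np.load('Tw2.npy');T0=np.eye(4);c=cam('wrist',T0)
# in tool frame plane z=144.5
P=back(c,[[275.5,172],[274,47],[275,308]],144.5);print(P.round(1))
T=pose();print(T.round(3)); np.save('Tw3',T); save('w3',env.camera('wrist')[:,:,::-1]); save('s3',env.camera('side')[:,:,::-1]); save('c3',env.camera('scene')[:,:,::-1])
a=cv2.imread('pics/w3.png')[:,80:480]; 
b=cv2.resize(cv2.imread('pics/s3.png')[110:230,225:345],(400,400),interpolation=cv2.INTER_CUBIC)
save('m3',np.hstack([cv2.resize(a,(400,420)),cv2.copyMakeBorder(b,0,20,0,0,0)]))
# predicted table corners & edges in wrist
def W(q):
    p=[602.8,192,1.5737];c,s=np.cos(p[2]),np.sin(p[2]); return [p[0]+c*q[0]-s*q[1],p[1]+s*q[0]+c*q[1],q[2]]
print(proj(cam('wrist',T),[W(q) for q in [(-140,100,25),(-140,-100,25),(45,65,25),(45,65,49),(45,-99,25),(0,0,80)]]).round(1))
E
```

```text
[[ 47.9  -0.9 144.5]
 [ 91.8  -1.5 144.5]
 [-11.7  -1.2 144.5]]
[[-4.00000e-03  1.00000e+00 -3.00000e-03  6.01313e+02]
 [ 1.00000e+00  4.00000e-03 -0.00000e+00  3.90120e+01]
 [ 0.00000e+00 -3.00000e-03 -1.00000e+00  2.46668e+02]
 [ 0.00000e+00  0.00000e+00  0.00000e+00  1.00000e+00]]
[[ 125.4  204.5]
 [ 437.6  205.1]
 [ 152.5 -153.5]
 [ 132.5 -195.4]
 [ 481.7 -151.7]
 [ 285.2 -121.6]]
```

View pics/m3.png

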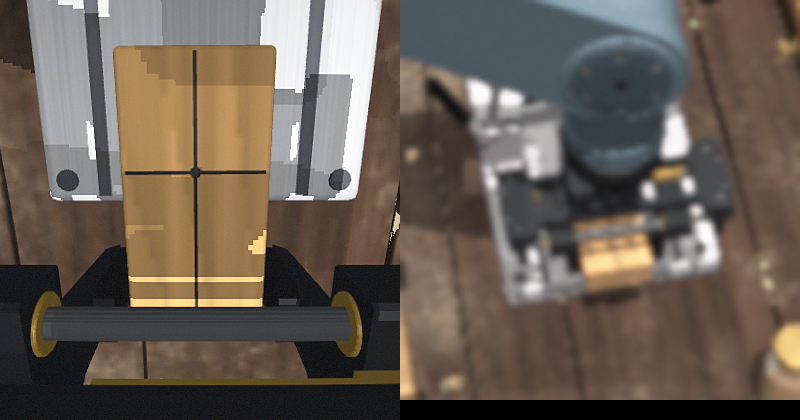

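The wrist view shows the table's front corners at (130,199) and (439,199), with corner holes at (147,180) and (420,180). The cross is at (275,172). So the table's midline is a few mm to the right of the estimate.

```bash
python3 - <<'E'
from h import *
T=np.load('Tw3.npy');c=cam('wrist',T)
P=back(c,[[130,199],[439,199],[147.5,180],[420,180],[178,100],[393,100],[200,199],[380,199]],25);print(P.round(1))
print(back(c,[[275.5,172]],T[2,3]-144.5).round(1))
# side view: col of table edges in scene pics are coarse; edges through gradient on initial side pic
s=cv2.imread('pics/side0.png')
S=cam('side')
g=cv2.cvtColor(s,cv2.COLOR_BGR2GRAY)
for r in (165,175,185):
    row=g[r].astype(int); d=np.diff(row); 
    L=230+np.argmax(d[230:270]); Rr=295+np.argmin(d[295:330])
    print(r,L,Rr,back(S,[[L+1,r],[Rr+1,r]],25).round(1)[:,:2])
E
```

```text
[[506.6  55.4  25. ]
 [703.6  56.3  25. ]
 [519.2  67.7  25. ]
 [689.8  68.5  25. ]
 [542.1 115.6  25. ]
 [668.1 116.1  25. ]
 [551.5  55.6  25. ]
 [665.8  56.1  25. ]]
[[599.7  86.9 102.2]]
165 250 314 [[503.7 176. ]
 [702.6 139. ]]
175 252 317 [[504.6 137.1]
 [703.7 100.1]]
185 253 320 [[502.4  99.8]
 [704.7  62.3]]
```

Emit:
drive_tool(
  moves=[
    [[0,0.3,2],0.2],
    [[0,0.3,3.5],0.2],
    [[0,0.3,4.3],0.2],
    [[0,0.3,4.6],0.2],
    [[0,0.3,4.6],0.2],
    [[0,0.3,4.6],0.2],
  ],
)

```text
time: 5.0
eef_pos: [605.3, 38.8, 203.2]
tcp_rot: [3.141, 0.0, 1.57]
wrist_force: [0.0, 0.2, -0.7]
grip_width: 57.9
grip_force: 30.0
```

Emit:
drive_tool(
  moves=[
    [[0,0,0],0],
    [[0,0,0],0],
    [[0,0,0],0],
    [[0,0,0],0],
  ],
  fingers=7.2,
)

```text
time: 5.4
eef_pos: [605.2, 39.0, 203.0]
tcp_rot: [3.141, 0.0, 1.57]
wrist_force: [-0.4, 0.2, -0.8]
grip_width: 72.0
grip_force: 0.0
```

Emit:
drive_tool(
  moves=[
    [[0,0,-4],0],
    [[0,0,-9],0],
    [[0,0,-14],0],
    [[0,0,-19],0],
    [[0,0,-22],0],
    [[0,0,-22],0],
  ],
)

```text
time: 6.0
eef_pos: [606.2, 38.9, 429.4]
tcp_rot: [3.131, 0.001, 1.57]
wrist_force: [0.7, 0.1, 0.9]
grip_width: 71.6
grip_force: 0.0
```

```bash
python3 - <<'E'
from h import *
o=env.get_obs();T=pose(o);print(o['joints'],T.round(3)); np.save('Tw4',T); save('w4',env.camera('wrist')[:,:,::-1]); save('c4',env.camera('scene')[:,:,::-1])
plan([0,600,500],None,T)
E
```

```text
[-1.31062346e-01  2.29335301e-01  1.49927973e+00  6.37283064e-05
  1.40208339e+00 -1.30309461e-01] [[ 1.00000e-03  1.00000e+00  1.10000e-02  6.06155e+02]
 [ 1.00000e+00 -1.00000e-03 -1.00000e-03  3.89260e+01]
 [-1.00000e-03  1.10000e-02 -1.00000e+00  4.29363e+02]
 [ 0.00000e+00  0.00000e+00  0.00000e+00  1.00000e+00]]
shift [ 56.05 -60.58  -7.79] spin None rows 17.0
```

View pics/w4.png

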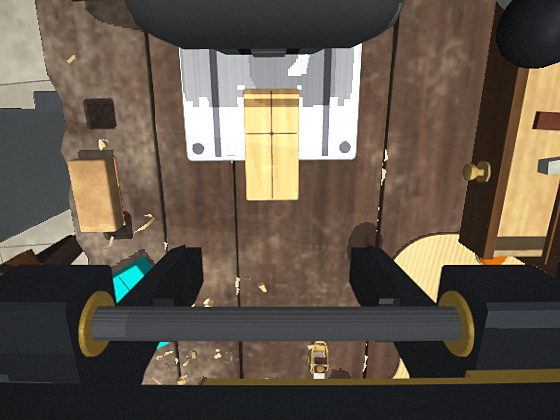

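The block is resting flat on the table front with the cross at (272,133), on the table's midline (table edges at 187 and 358).

The drive only spins about the tool's z, so a vertical tool can't lean in under the head. I'll go out to the arm's reach limit in clear space and see whether "approached as far as the arm can" tilts the tool.

Emit:
drive_tool(
  moves=[
    [[28,-36,-8],0],
    [[28,-36,-8],0],
    [[28,-36,-8],0],
    [[28,-36,-8],0],
    [[28,-36,-8],0],
    [[28,-36,-8],0],
    [[28,-36,-8],0],
    [[28,-36,-8],0],
  ],
  fingers=7.2,
)

```text
time: 6.9
eef_pos: [292.4, 281.7, 490.0]
tcp_rot: [-3.138, 0.001, 1.569]
wrist_force: [0.3, 0.6, 0.4]
grip_width: 71.9
grip_force: 0.0
```

Emit:
drive_tool(
  moves=[
    [[28,-36,-8],0],
    [[28,-36,-8],0],
    [[28,-36,-8],0],
    [[28,-36,-8],0],
    [[28,-36,-8],0],
    [[28,-36,-8],0],
    [[28,-36,-8],0],
    [[28,-36,-8],0],
  ],
)

```text
time: 7.7
eef_pos: [-18.5, 524.3, 558.8]
tcp_rot: [-3.141, 0.004, 1.57]
wrist_force: [1.2, 1.4, 1.0]
grip_width: 71.8
grip_force: 0.0
```

Emit:
drive_tool(
  moves=[
    [[40,0,-20],0],
    [[40,0,-20],0],
    [[40,0,-20],0],
    [[40,0,-20],0],
    [[40,0,-20],0],
    [[40,0,-20],0],
    [[40,0,-20],0],
    [[40,0,-20],0],
  ],
)

```text
time: 8.5
eef_pos: [-14.0, 793.4, 677.0]
tcp_rot: [-3.139, -0.015, 1.57]
wrist_force: [0.6, 0.8, -1.7]
grip_width: 72.2
grip_force: 0.0
```

```bash
python3 - <<'E'
from h import *
o=env.get_obs();T=pose(o);print(o['joints'].round(3),T.round(3))
E
```

```text
[1.439 0.738 0.306 0.005 2.084 1.443] [[ 1.00000e-03  1.00000e+00 -3.00000e-03 -1.39910e+01]
 [ 1.00000e+00 -1.00000e-03  1.50000e-02  7.93372e+02]
 [ 1.50000e-02 -3.00000e-03 -1.00000e+00  6.77029e+02]
 [ 0.00000e+00  0.00000e+00  0.00000e+00  1.00000e+00]]
```

Emit:
drive_tool(
  moves=[
    [[30,0,0],0],
    [[30,0,0],0],
    [[30,0,0],0],
    [[30,0,0],0],
    [[30,0,0],0],
    [[30,0,0],0],
    [[30,0,0],0],
    [[30,0,0],0],
  ],
)

```text
time: 9.3
eef_pos: [-11.8, 843.9, 604.6]
tcp_rot: [-3.141, -0.065, 1.57]
wrist_force: [-0.2, -0.1, -0.1]
grip_width: 72.0
grip_force: 0.0
```

```bash
python3 - <<'E'
from h import *
o=env.get_obs();T=pose(o);print(o['joints'].round(3),T.round(3))
E
```

```text
[1.443 0.833 0.298 0.01  1.946 1.448] [[ 1.00000e-03  1.00000e+00 -1.00000e-03 -1.17770e+01]
 [ 9.98000e-01 -1.00000e-03  6.50000e-02  8.43876e+02]
 [ 6.50000e-02 -1.00000e-03 -9.98000e-01  6.04617e+02]
 [ 0.00000e+00  0.00000e+00  0.00000e+00  1.00000e+00]]
```

Emit:
drive_tool(
  moves=[
    [[40,0,-40],0],
    [[40,0,-40],0],
    [[40,0,-40],0],
    [[40,0,-40],0],
    [[40,0,-40],0],
    [[40,0,-40],0],
    [[40,0,-40],0],
    [[40,0,-40],0],
  ],
)

```text
time: 10.1
eef_pos: [-8.4, 796.4, 692.9]
tcp_rot: [-3.14, -0.097, 1.57]
wrist_force: [0.7, -0.3, 0.0]
grip_width: 71.8
grip_force: 0.0
```

Emit:
drive_tool(
  moves=[
    [[0,0,0],0],
  ],
)

```text
time: 10.2
eef_pos: [-8.5, 796.1, 693.7]
tcp_rot: [-3.14, -0.099, 1.57]
wrist_force: [-0.1, -0.5, 0.3]
grip_width: 71.9
grip_force: 0.0
```

```bash
python3 - <<'E'
from h import *
o=env.get_obs();T=pose(o);print(o['joints'].round(3),T.round(3))
E
```

```text
[1.43  0.722 0.298 0.017 2.024 1.439] [[ 1.0000e-03  1.0000e+00 -1.0000e-03 -8.4670e+00]
 [ 9.9500e-01 -1.0000e-03  9.8000e-02  7.9610e+02]
 [ 9.8000e-02 -1.0000e-03 -9.9500e-01  6.9373e+02]
 [ 0.0000e+00  0.0000e+00  0.0000e+00  1.0000e+00]]
```

Tilt builds up at the reach limit and persists: 0.10 rad so far, leaning exactly towards the drill's +x. I'll keep going radially.

Emit:
drive_tool(
  moves=[
    [[38,0,-10],0],
    [[38,0,-10],0],
    [[38,0,-10],0],
    [[38,0,-10],0],
    [[38,0,-10],0],
    [[38,0,-10],0],
    [[38,0,-10],0],
    [[38,0,-10],0],
  ],
)

```text
time: 11.0
eef_pos: [-6.3, 823.4, 658.8]
tcp_rot: [-3.14, -0.131, 1.57]
wrist_force: [0.1, -0.6, 0.2]
grip_width: 72.0
grip_force: 0.0
```

Emit:
drive_tool(
  moves=[
    [[40,0,0],0],
    [[40,0,0],0],
    [[40,0,0],0],
    [[40,0,0],0],
    [[40,0,0],0],
    [[40,0,0],0],
    [[40,0,0],0],
    [[40,0,0],0],
  ],
)

```text
time: 11.8
eef_pos: [-4.7, 868.3, 587.1]
tcp_rot: [-3.14, -0.166, 1.57]
wrist_force: [0.3, 0.6, -0.2]
grip_width: 72.0
grip_force: 0.0
```

Emit:
drive_tool(
  moves=[
    [[38,0,-20],0],
    [[38,0,-20],0],
    [[38,0,-20],0],
  ],
)

```text
time: 12.1
eef_pos: [-4.0, 859.4, 615.9]
tcp_rot: [-3.14, -0.203, 1.57]
wrist_force: [0.1, 0.9, 0.1]
grip_width: 72.0
grip_force: 0.0
```

Emit:
drive_tool(
  moves=[
    [[80,0,-30],0],
    [[80,0,-30],0],
    [[80,0,-30],0],
    [[80,0,-30],0],
    [[80,0,-30],0],
    [[80,0,-30],0],
    [[80,0,-30],0],
    [[80,0,-30],0],
  ],
)

```text
time: 12.9
eef_pos: [-2.3, 852.0, 638.3]
tcp_rot: [-3.139, -0.235, 1.569]
wrist_force: [-0.0, 0.5, -0.1]
grip_width: 71.8
grip_force: 0.0
```

Emit:
drive_tool(
  moves=[
    [[38,0,-15],0],
    [[38,0,-15],0],
  ],
)

```text
time: 13.1
eef_pos: [-2.0, 851.1, 650.4]
tcp_rot: [-3.139, -0.273, 1.569]
wrist_force: [0.1, -0.0, -0.1]
grip_width: 71.9
grip_force: 0.0
```

Emit:
drive_tool(
  moves=[
    [[38,0,-15],0],
    [[38,0,-15],0],
  ],
)

```text
time: 13.3
eef_pos: [-1.7, 848.9, 664.1]
tcp_rot: [-3.139, -0.308, 1.569]
wrist_force: [0.3, 0.1, -0.0]
grip_width: 72.0
grip_force: 0.0
```

Emit:
drive_tool(
  moves=[
    [[38,0,-15],0],
    [[38,0,-15],0],
  ],
)

```text
time: 13.5
eef_pos: [-1.4, 845.8, 678.4]
tcp_rot: [-3.139, -0.343, 1.569]
wrist_force: [-0.1, 0.6, -1.2]
grip_width: 72.0
grip_force: 0.0
```

Emit:
drive_tool(
  moves=[
    [[38,0,-15],0],
    [[38,0,-15],0],
  ],
)

```text
time: 13.7
eef_pos: [-1.1, 841.7, 694.0]
tcp_rot: [-3.139, -0.378, 1.569]
wrist_force: [0.7, -0.5, 0.3]
grip_width: 72.5
grip_force: 0.0
```

Emit:
drive_tool(
  moves=[
    [[38,0,-15],0],
    [[38,0,-15],0],
  ],
)

```text
time: 13.9
eef_pos: [-0.8, 836.5, 710.8]
tcp_rot: [-3.139, -0.413, 1.569]
wrist_force: [-0.3, -0.1, -0.4]
grip_width: 71.7
grip_force: 0.0
```

Emit:
drive_tool(
  moves=[
    [[38,0,-15],0],
    [[38,0,-15],0],
  ],
)

```text
time: 14.1
eef_pos: [-0.6, 830.3, 728.5]
tcp_rot: [-3.138, -0.449, 1.569]
wrist_force: [-0.1, -0.9, 0.8]
grip_width: 71.6
grip_force: 0.0
```

Emit:
drive_tool(
  moves=[
    [[38,0,-15],0],
    [[38,0,-15],0],
  ],
)

```text
time: 14.3
eef_pos: [-0.3, 823.0, 747.1]
tcp_rot: [-3.138, -0.484, 1.569]
wrist_force: [-0.6, 0.2, 0.4]
grip_width: 72.4
grip_force: 0.0
```

Emit:
drive_tool(
  moves=[
    [[40,0,5],0],
    [[40,0,5],0],
  ],
)

```text
time: 14.5
eef_pos: [-0.2, 840.9, 730.9]
tcp_rot: [-3.138, -0.518, 1.569]
wrist_force: [0.6, 0.2, -0.8]
grip_width: 72.1
grip_force: 0.0
```

Emit:
drive_tool(
  moves=[
    [[40,0,5],0],
    [[40,0,5],0],
  ],
)

```text
time: 14.7
eef_pos: [0.1, 856.9, 715.5]
tcp_rot: [-3.138, -0.55, 1.568]
wrist_force: [0.6, 0.3, -0.3]
grip_width: 72.2
grip_force: 0.0
```

Emit:
drive_tool(
  moves=[
    [[40,0,5],0],
    [[40,0,5],0],
  ],
)

```text
time: 14.9
eef_pos: [0.2, 869.2, 706.6]
tcp_rot: [-3.138, -0.586, 1.568]
wrist_force: [-0.5, -0.2, -0.3]
grip_width: 72.2
grip_force: 0.0
```

```bash
python3 - <<'E'
from h import *
o=env.get_obs();T=pose(o);print(o['joints'].round(3),T.round(3))
E
```

```text
[1.42  0.735 0.299 0.086 1.528 1.443] [[ 2.00000e-03  1.00000e+00 -3.00000e-03  1.66000e-01]
 [ 8.33000e-01 -0.00000e+00  5.53000e-01  8.69150e+02]
 [ 5.53000e-01 -3.00000e-03 -8.33000e-01  7.06611e+02]
 [ 0.00000e+00  0.00000e+00  0.00000e+00  1.00000e+00]]
```

Tilt is now 0.586 rad, which is enough. I'll travel to the front of the drill.

```bash
python3 - <<'E'
from h import *
plan([300,300,560],90.3)
E
```

```text
shift [-55.47  30.06 -19.31] spin -0.4519146839288055 rows 14.0
```

Emit:
drive_tool(
  moves=[
    [[-36,19.5,-12.5],-0.3],
    [[-36,19.5,-12.5],-0.3],
    [[-36,19.5,-12.5],-0.3],
    [[-36,19.5,-12.5],-0.3],
    [[-36,19.5,-12.5],-0.3],
    [[-36,19.5,-12.5],-0.3],
    [[-36,19.5,-12.5],-0.3],
    [[-36,19.5,-12.5],-0.3],
  ],
)

```text
time: 15.7
eef_pos: [173.3, 538.7, 622.4]
tcp_rot: [-3.141, -0.586, 1.575]
wrist_force: [0.9, 0.6, 0.3]
grip_width: 71.8
grip_force: 0.0
```

```bash
python3 - <<'E'
from h import *
print(env.get_obs()['joints'].round(2))
plan([605,-130,400],90.3)
E
```

```text
[ 0.97 -0.1   1.52  0.34  1.24  0.93]
shift [-68.16  42.86 -18.6 ] spin -0.04378188863978494 rows 17.0
```

Emit:
drive_tool(
  moves=[
    [[-34,21.5,-9],0],
    [[-34,21.5,-9],0],
    [[-34,21.5,-9],0],
    [[-34,21.5,-9],0],
    [[-34,21.5,-9],0],
    [[-34,21.5,-9],0],
    [[-34,21.5,-9],0],
    [[-34,21.5,-9],0],
  ],
)

```text
time: 16.5
eef_pos: [383.3, 216.6, 512.7]
tcp_rot: [3.141, -0.587, 1.575]
wrist_force: [1.4, 0.9, -0.4]
grip_width: 72.1
grip_force: 0.0
```

Emit:
drive_tool(
  moves=[
    [[-34,21.5,-9.5],0],
    [[-34,21.5,-9.5],0],
    [[-34,21.5,-9.5],0],
    [[-34,21.5,-9.5],0],
    [[-34,21.5,-9.5],0],
    [[-34,21.5,-9.5],0],
    [[-34,21.5,-9.5],0],
    [[-34,21.5,-9.5],0],
  ],
)

```text
time: 17.3
eef_pos: [593.0, -107.4, 406.5]
tcp_rot: [-3.14, -0.587, 1.574]
wrist_force: [1.3, -0.5, 0.2]
grip_width: 71.9
grip_force: 0.0
```

```bash
python3 - <<'E'
from h import *
print(env.get_obs()['joints'].round(2),pose().round(3))
plan([605,-121,257],90.3)
E
```

```text
[-0.5   0.3   1.5   0.51  1.63 -0.55] [[-3.00000e-03  1.00000e+00 -3.00000e-03  5.93003e+02]
 [ 8.32000e-01  4.00000e-03  5.54000e-01 -1.07447e+02]
 [ 5.54000e-01 -1.00000e-03 -8.32000e-01  4.06452e+02]
 [ 0.00000e+00  0.00000e+00  0.00000e+00  1.00000e+00]]
shift [-9.41  1.21 11.69] spin -0.09514855402500189 rows 4.0
```

Emit:
drive_tool(
  moves=[
    [[-5,0.6,6],0],
    [[-9.4,1.2,11.7],0],
    [[-9.4,1.2,11.7],0],
    [[-9.4,1.2,11.7],0],
    [[-9.4,1.2,11.7],0],
  ],
)

```text
time: 17.8
eef_pos: [604.2, -118.8, 257.5]
tcp_rot: [-3.138, -0.589, 1.573]
wrist_force: [0.3, -0.7, 1.1]
grip_width: 72.3
grip_force: 0.0
```

```bash
python3 - <<'E'
from h import *
T=pose(); np.save('T5',T); im=env.camera('wrist')[:,:,::-1].copy(); save('w5',im); print(T[:3,3])
c=cam('wrist',T)
print('pred cross',proj(c,[[605.2,87.5,55]]),'far end',proj(c,[[576.2,14.5,55],[634,14.5,55]]), 'tip',proj(c,[[604.5,194,80]]))
# dark pixels lines near the cross: column/row darkness profile
plan([605.2,15-147*T[1,2],51-147*T[2,2]],None,T)
E
```

```text
[ 604.17863125 -118.77350952  257.52728663]
pred cross [[280.11810695 126.60467548]] far end [[239.42322215 216.40615614]
 [320.44442191 216.69147596]] tip [[279.59325366  -4.41777479]]
shift [-0.35  0.15  9.9 ] spin None rows 2.0
```

View pics/w5.png

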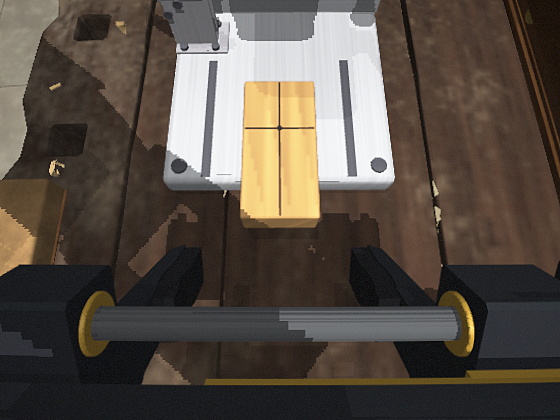

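The cross is at (280,128), 1–2 px from the prediction. The far end is at row 218, and the table holes are at (179,166) and (379,165).

```bash
python3 - <<'E'
from h import *
T=np.load('T5.npy');c=cam('wrist',T);im=cv2.imread('pics/w5.png');g=cv2.cvtColor(im,cv2.COLOR_BGR2GRAY).astype(float)
def cen(x,y,r=9):
    w=np.clip(130-g[y-r:y+r+1,x-r:x+r+1],0,None); yy,xx=np.mgrid[y-r:y+r+1,x-r:x+r+1]; return (w*xx).sum()/w.sum(),(w*yy).sum()/w.sum()
h=[cen(179,166),cen(379,165)];print(h)
P=back(c,h,25);print(P.round(1),P.mean(0).round(1))
sl=[]
for r in (80,100,130,150):
    for a,b in ((200,222),(335,362)):
        x=np.arange(a,b);w=np.clip(150-g[r,a:b],0,None);sl.append(((w*x).sum()/w.sum(),r))
Q=back(c,sl,25);print(Q[:,:2].round(1)); print('slotmid',((Q[::2]+Q[1::2])/2)[:,:2].round(1))
for r in (100,115,150,170,190,205):
    x=np.arange(262,298);w=np.clip(np.median(g[r,262:298])-25-g[r,262:298],0,None)
    if w.sum()>0: print(r,back(c,[((w*x).sum()/w.sum(),r)],55).round(1)[0,:2])
E
```

```text
[(np.float64(178.41109484301285), np.float64(165.9097933951521)), (np.float64(378.1389919266856), np.float64(165.1828496617936))]
[[518.9  67.5  25. ]
 [688.9  68.7  25. ]] [603.9  68.1  25. ]
[[541.4 155.3]
 [665.7 155.6]
 [541.6 133.3]
 [665.8 133.6]
 [541.9 102.2]
 [665.9 102.6]
 [541.8  82.6]
 [666.4  83. ]]
slotmid [[603.5 155.4]
 [603.7 133.5]
 [603.9 102.4]
 [604.1  82.8]]
100 [604.1 111.9]
115 [604.2  98. ]
150 [604.4  67.2]
170 [604.6  50.6]
190 [604.8  34.7]
205 [604.8  23.2]
```

Emit:
drive_tool(
  moves=[
    [[-0.3,0.1,5],-0.2],
    [[-0.3,0.1,8.5],-0.2],
    [[-0.3,0.1,9.9],-0.2],
    [[-0.3,0.1,9.9],-0.2],
    [[-0.3,0.1,9.9],-0.2],
  ],
)

```text
time: 18.35
eef_pos: [606.4, -67.4, 176.4]
tcp_rot: [3.135, -0.585, 1.582]
wrist_force: [-0.1, -1.8, 0.3]
grip_width: 71.5
grip_force: 0.0
```

Emit:
drive_tool(
  moves=[
    [[0,0,0],0],
    [[0,0,0],0],
    [[0,0,0],0],
    [[0,0,0],0],
    [[0,0,0],0],
  ],
  fingers=5.0,
  force=15,
)

```text
time: 18.85
eef_pos: [605.9, -67.7, 174.8]
tcp_rot: [3.137, -0.586, 1.579]
wrist_force: [-0.7, -3.7, 6.2]
grip_width: 57.7
grip_force: 15.0
```

```bash
python3 - <<'E'
from h import *
T=pose(); print(T.round(3), 'grasp',(T[:3,3]+147*T[:3,2]).round(1))
# full slide: +106 in y nominal, x to 604.4
print('unit y in tool',T[:3,:3].T@[0,1,0]); plan(T[:3,3]+[-0.5,95,0],None,T)
E
```

```text
[[-7.00000e-03  1.00000e+00  0.00000e+00  6.05852e+02]
 [ 8.33000e-01  6.00000e-03  5.53000e-01 -6.77190e+01]
 [ 5.53000e-01  4.00000e-03 -8.33000e-01  1.74843e+02]
 [ 0.00000e+00  0.00000e+00  0.00000e+00  1.00000e+00]] grasp [605.9  13.6  52.4]
unit y in tool [0.8330737  0.0057214  0.55313242]
shift [7.91 0.   5.25] spin None rows 2.0
```

Emit:
drive_tool(
  moves=[
    [[1.7,-0.03,1.1],0],
    [[3.3,-0.06,2.2],0],
    [[5,-0.1,3.3],0],
    [[6.6,-0.14,4.4],0],
    [[7.9,-0.14,5.25],0],
    [[7.9,-0.14,5.25],0],
  ],
)

```text
time: 19.45
eef_pos: [603.6, 29.8, 175.0]
tcp_rot: [3.137, -0.588, 1.581]
wrist_force: [-0.3, 3.3, 6.5]
grip_width: 57.9
grip_force: 15.0
```

```bash
python3 - <<'E'
from h import *
T=pose(); np.save('T6',T);print(T[:3,3], 'grasp',(T[:3,3]+147*T[:3,2]).round(1)); im=env.camera('wrist')[:,:,::-1].copy(); save('w6',im)
c=cam('wrist',T);g=T[:3,3]+147*T[:3,2]
print(proj(c,[[604,g[1]+73,55],[604,195,80],[604,g[1],55],[604,240,49],[604,240,25]]))
E
```

```text
[603.62296241  29.76604581 174.96551256] grasp [603.5 111.4  52.7]
[[279.85940317 129.13547071]
 [280.83170158  77.09657343]
 [279.09279047 280.09041813]
 [280.12572724  48.07339046]
 [279.53197838  76.73929455]]
```

Emit:
drive_tool(
  moves=[
    [[0.25,0.04,0.17],0],
    [[0.5,0.08,0.33],0],
    [[0.5,0.08,0.33],0],
  ],
)

```text
time: 19.8
eef_pos: [604.7, 33.8, 175.0]
tcp_rot: [3.137, -0.587, 1.58]
wrist_force: [1.1, -0.3, 6.5]
grip_width: 57.9
grip_force: 15.0
```

Emit:
drive_tool(
  moves=[
    [[0.17,0,0.11],0],
    [[0.17,0,0.11],0],
    [[0.17,0,0.11],0],
  ],
)

```text
time: 20.1
eef_pos: [604.7, 35.6, 175.0]
tcp_rot: [3.137, -0.587, 1.58]
wrist_force: [0.2, -2.9, 7.0]
grip_width: 57.6
grip_force: 15.0
```

Emit:
drive_tool(
  moves=[
    [[0.17,0,0.11],0],
    [[0.17,0,0.11],0],
    [[0.17,0,0.11],0],
  ],
)

```text
time: 20.4
eef_pos: [604.7, 37.5, 175.1]
tcp_rot: [3.136, -0.587, 1.58]
wrist_force: [0.5, -2.6, 6.4]
grip_width: 57.6
grip_force: 15.0
```

Emit:
drive_tool(
  moves=[
    [[0.17,0,0.11],0],
    [[0.17,0,0.11],0],
    [[0.17,0,0.11],0],
  ],
)

```text
time: 20.7
eef_pos: [604.7, 39.0, 175.1]
tcp_rot: [3.136, -0.586, 1.58]
wrist_force: [-0.3, -5.2, 8.3]
grip_width: 57.9
grip_force: 15.0
```

Emit:
drive_tool(
  moves=[
    [[0.17,0,0.11],0],
    [[0.17,0,0.11],0],
    [[0.17,0,0.11],0],
  ],
)

```text
time: 21.0
eef_pos: [604.7, 39.7, 175.2]
tcp_rot: [3.136, -0.583, 1.58]
wrist_force: [-2.9, -12.8, 9.0]
grip_width: 57.9
grip_force: 15.0
```

The fence has been reached: force rises to -12.8 N along y at TCP y≈39. I'll check the cross against the bit.

```bash
python3 - <<'E'
from h import *
T=pose(); np.save('T7',T); im=env.camera('wrist')[:,:,::-1].copy(); save('w7',im)
save('m7',cv2.resize(im[0:150,180:380],(800,600),interpolation=cv2.INTER_CUBIC))
c=cam('wrist',T); print(T[:3,3])
print(proj(c,[[604,T[1,3]+81.4+73,55],[604,195,80],[604,195,55],[604,195,108],[604,240,55]]).round(1))
E
```

```text
[604.73049807  39.72901134 175.19391511]
[[276.8 127.8]
 [277.2  94.9]
 [276.8 126.2]
 [277.9  44. ]
 [277.3  52.4]]
```

View pics/m7.png

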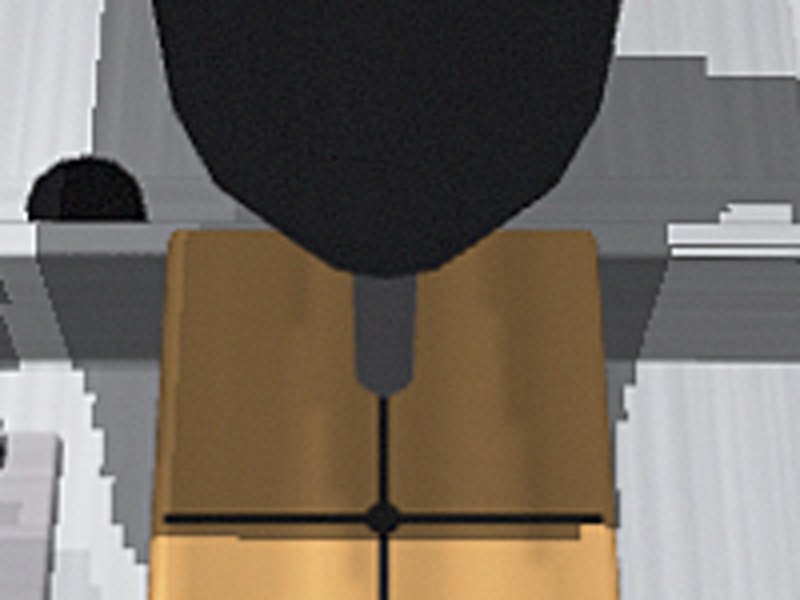

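The bit tip is at (276,98) and the cross at (275.5,129) in full-image pixels. Both match a shared axis to within about 0.3 mm. I'll release and back out.

Emit:
drive_tool(
  moves=[
    [[0,0,0],0],
    [[0,0,0],0],
    [[0,0,0],0],
    [[0,0,0],0],
  ],
  fingers=7.2,
)

```text
time: 21.45
eef_pos: [603.5, 42.6, 173.3]
tcp_rot: [3.14, -0.587, 1.579]
wrist_force: [0.4, 0.8, 0.7]
grip_width: 72.0
grip_force: 0.0
```

Emit:
drive_tool(
  moves=[
    [[0,0,-3],0],
    [[0,0,-7],0],
    [[-4,0,-11],0],
    [[-8,0,-15],0],
    [[-10,0,-18],0],
    [[-10,0,-18],0],
  ],
)

```text
time: 22.05
eef_pos: [605.7, -146.4, 270.6]
tcp_rot: [3.134, -0.583, 1.576]
wrist_force: [0.6, 0.4, 0.3]
grip_width: 71.9
grip_force: 0.0
```

```bash
python3 - <<'E'
from h import *
o=env.get_obs();T=pose(o); np.save('T8',T);print(o['joints'].round(2),T.round(3)); im=env.camera('wrist')[:,:,::-1].copy(); save('w8',im)
c=cam('wrist',T);p=proj(c,[[604,195,55],[604,195,80],[604,122,55]]).round(1);print(p)
g=cv2.cvtColor(im,cv2.COLOR_BGR2GRAY)
# template match the cross patch: print a small darkness map row/col mins near prediction
x,y=p[0].astype(int); w=g[max(0,y-20):y+20,x-20:x+20]
print(w.shape, 'rowmin',max(0,y-20)+np.argsort(w.mean(1))[:3],'colmin',x-20+np.argsort(w[-12:].mean(0))[:3])
# waypoints
D=lambda q:(604-0.0058*(q[0])-q[1],195+q[0]-0.0058*q[1],q[2])
for a in (65,36,8,-2):
    t=np.radians(a); print('grip',a,np.round(D((12,96+79*np.cos(t),62+79*np.sin(t))),1))
for a in (45,0,-15,-18):
    t=np.radians(a);print('knob',a,np.round(D((20-110*np.cos(t),-90,215+110*np.sin(t))),1))
E
```

```text
[-0.54  0.5   1.53  0.5   1.45 -0.69] [[-4.00000e-03  1.00000e+00  5.00000e-03  6.05695e+02]
 [ 8.35000e-01  1.00000e-03  5.51000e-01 -1.46357e+02]
 [ 5.51000e-01  6.00000e-03 -8.35000e-01  2.70622e+02]
 [ 0.00000e+00  0.00000e+00  0.00000e+00  1.00000e+00]]
[[274.    6.5]
 [274.1 -18.3]
 [273.8  70.1]]
(26, 40) rowmin [8 9 7] colmin [273 274 272]
grip 65 [474.5 206.2 133.6]
grip 36 [444.  206.1 108.4]
grip 8 [429.7 206.   73. ]
grip -2 [429.  206.   59.2]
knob 45 [694.3 137.7 292.8]
knob 0 [694.5 105.5 215. ]
knob -15 [694.5 109.3 186.5]
knob -18 [694.5 110.9 181. ]
```

The cross is still where it should be (row 8, col 273, prediction 6.5/274). For the clamp, I'll straddle the handle and push it with the right finger's inner corner. That keeps the gripper body clear of the head.

```bash
python3 - <<'E'
from h import *
plan([438,-90,333],90)
E
```

```text
shift [  8.07 -16.68  -2.39] spin 0.3192362381853968 rows 4.0
```

Emit:
drive_tool(
  moves=[
    [[4,-8.4,-1.2],0],
    [[8,-16.7,-2.4],0],
    [[8,-16.7,-2.4],0],
    [[8,-16.7,-2.4],0],
    [[8,-16.7,-2.4],0],
    [[8,-16.7,-2.4],0],
  ],
  fingers=8.8,
)

```text
time: 22.7
eef_pos: [437.1, -87.3, 332.1]
tcp_rot: [3.139, -0.587, 1.58]
wrist_force: [0.3, 0.5, -0.2]
grip_width: 87.7
grip_force: 0.0
```

```bash
python3 - <<'E'
from h import *
print(pose().round(3));plan([438,82,333])
E
```

```text
[[-8.00000e-03  1.00000e+00 -2.00000e-03  4.37134e+02]
 [ 8.33000e-01  8.00000e-03  5.54000e-01 -8.72730e+01]
 [ 5.54000e-01  2.00000e-03 -8.33000e-01  3.32120e+02]
 [ 0.00000e+00  0.00000e+00  0.00000e+00  1.00000e+00]]
shift [14.14  0.22  9.3 ] spin None rows 4.0
```

Emit:
drive_tool(
  moves=[
    [[4,0.1,2.6],0],
    [[8,0.1,5.3],0],
    [[12,0.2,7.9],0],
    [[14.1,0.2,9.3],0],
    [[14.1,0.2,9.3],0],
    [[14.1,0.2,9.3],0],
  ],
)

```text
time: 23.3
eef_pos: [438.6, 81.0, 332.2]
tcp_rot: [3.14, -0.587, 1.581]
wrist_force: [0.6, -0.1, -0.1]
grip_width: 88.3
grip_force: 0.0
```

```bash
python3 - <<'E'
from h import *
o=env.get_obs();T=pose(o);print(o['joints'].round(2),T[:3,3])
im=env.camera('wrist');g=cv2.cvtColor(im,cv2.COLOR_RGB2GRAY);save('w9',im[:,:,::-1]);c=cam('wrist',T)
D=lambda q:(604-q[1],195+q[0],q[2])
for r in (93,79,60,45):
    t=np.radians(65);P=D((12,96+r*np.cos(t),62+r*np.sin(t)));u=proj(c,[P])[0];x,y=u.round().astype(int)
    print(r,np.round(P),u.round(1)); 
    if 0<=y<420: print(g[y,x-30:x+31:3])
plan([438,115.5,283],None,T)
E
```

```text
[-0.27 -0.01  2.03  0.58  1.35 -0.47] [438.64431677  80.97616861 332.19329697]
93 [469. 207. 146.] [324.3 220. ]
[ 54  61  36  54  55  52  55  29  39  41  49  50  40  36  23 116 159 183
 186 190 189]
79 [475. 207. 134.] [330.3 224.8]
[ 33  57  48  50  60  23  35  40  61  61  43  38  27  33  64 182 188 189
 186 180 182]
60 [483. 207. 116.] [337.4 230.6]
[ 49  55  51  23  33  36  36  40  30  30  34  25  20  20 104 192 188 183
 184 197 197]
45 [489. 207. 103.] [342.3 234.7]
[ 76  50  53  26  18  14  18  15  22  22  28  15  23  11  94 167 161 171
 169 179  80]
shift [ 0.15 -0.04  6.01] spin None rows 2.0
```

Emit:
drive_tool(
  moves=[
    [[0.1,0,2],0],
    [[0.1,0,4],0],
    [[0.1,0,5],0],
    [[0.1,0,6],0],
    [[0.1,0,6],0],
    [[0.1,0,6],0],
  ],
)

```text
time: 23.95
eef_pos: [438.3, 114.2, 283.5]
tcp_rot: [3.14, -0.587, 1.578]
wrist_force: [-0.2, -0.4, 0.6]
grip_width: 88.1
grip_force: 0.0
```

```bash
python3 - <<'E'
from h import *
T=pose();print(T[:3,3],(T[:3,3]+166*T[:3,2]).round(1))
tx=T[:3,3]
for a,r in ((50,82),(35,82),(20,82),(10,82),(3,82)):
    t=np.radians(a);c=np.array([508-r*np.cos(t)+7.5*np.sin(t)-44,115.5,62+r*np.sin(t)+7.5*np.cos(t)+143.6]);print(a,c.round(1),end=' ');plan(c,None,T)
E
```

```text
[438.34007504 114.15668604 283.50854979] [438.  206.1 145.3]
50 [417.  115.5 273.2] shift [-0.44 -2.13  0.93] spin None rows 1.0
35 [401.1 115.5 258.8] shift [-1.23 -3.72  2.14] spin None rows 1.0
20 [389.5 115.5 240.7] shift [-2.23 -4.89  3.65] spin None rows 2.0
10 [384.5 115.5 227.2] shift [-2.97 -5.39  4.77] spin None rows 2.0
3 [382.5 115.5 217.4] shift [-3.52 -5.59  5.59] spin None rows 2.0
```

Emit:
drive_tool(
  moves=[
    [[-0.2,-1.1,0.4],0],
    [[-0.44,-2.1,0.9],0],
    [[-0.8,-2.95,1.5],0],
    [[-1.2,-3.7,2.1],0],
    [[-1.7,-4.35,2.85],0],
    [[-2.2,-4.9,3.6],0],
    [[-2.2,-4.9,3.6],0],
  ],
)

```text
time: 24.65
eef_pos: [387.7, 116.0, 239.7]
tcp_rot: [-3.14, -0.588, 1.577]
wrist_force: [-0.9, -0.6, 0.3]
grip_width: 88.2
grip_force: 0.3
```

Emit:
drive_tool(
  moves=[
    [[-0.4,-0.25,0.55],0],
    [[-0.75,-0.5,1.1],0],
    [[-1.0,-0.6,1.5],0],
    [[-1.25,-0.7,1.9],0],
    [[-1.25,-0.7,1.9],0],
    [[-1.25,-0.7,1.9],0],
  ],
)

```text
time: 25.25
eef_pos: [382.8, 116.0, 220.1]
tcp_rot: [3.138, -0.59, 1.582]
wrist_force: [-12.6, -10.1, 30.3]
grip_width: 88.1
grip_force: 15.1
```

```bash
python3 - <<'E'
from h import *
T=pose();print((T[:3,3]+166*T[:3,2]).round(1)); save('w10',env.camera('wrist')[:,:,::-1])
E
```

```text
[382.3 208.3  82.1]
```

The force rose to 30 N at the closed-handle height, so the handle is at its stop. I'll retreat and check the clamp angle and cross numerically.

Emit:
drive_tool(
  moves=[
    [[0,0,-1],0],
    [[0,0,-5],0],
    [[0,0,-10],0],
    [[-4,0,-13],0],
    [[-9,0,-16],0],
    [[-13,0,-19],0],
    [[-13,0,-19],0],
  ],
)

```text
time: 26.0
eef_pos: [383.7, -101.7, 304.7]
tcp_rot: [3.139, -0.585, 1.574]
wrist_force: [0.1, 0.6, 0.2]
grip_width: 87.9
grip_force: 0.0
```

```bash
python3 - <<'E'
from h import *
T=pose();print(T[:3,3],env.get_obs()['wrist_force'])
save('s11',env.camera('side')[:,:,::-1]);save('c11',env.camera('scene')[:,:,::-1])
D=lambda q:(604-q[1],195+q[0],q[2])
for n,a in (('side',('s11','side0')),('scene',('c11','scene0'))):
    c=cam(n); ims=[cv2.cvtColor(cv2.imread(f'pics/{k}.png'),cv2.COLOR_BGR2GRAY).astype(float) for k in a]
    for ang in (65,50,35,20,14,8,2):
        t=np.radians(ang);P=[D((12,96+r*np.cos(t),62+r*np.sin(t))) for r in np.linspace(50,92,9)]
        u=proj(c,P).astype(np.float32)
        print(n,ang,[cv2.remap(i.astype(np.float32),u[:,:1],u[:,1:],1).mean().round(0) for i in ims],u[5])
E
```

```text
[ 383.71091815 -101.744956    304.68266136] [0.11699172 0.57480647 0.16726597]
side 65 [np.float32(138.0), np.float32(41.0)] [237.49286 137.09402]
side 50 [np.float32(111.0), np.float32(100.0)] [232.29614 140.20454]
side 35 [np.float32(105.0), np.float32(101.0)] [228.43338 143.94693]
side 20 [np.float32(93.0), np.float32(95.0)] [226.15802 148.024  ]
side 14 [np.float32(73.0), np.float32(91.0)] [225.72218 149.67946]
side 8 [np.float32(56.0), np.float32(88.0)] [225.56073 151.32005]
side 2 [np.float32(47.0), np.float32(85.0)] [225.67122 152.92738]
scene 65 [np.float32(42.0), np.float32(14.0)] [217.44835 180.29591]
scene 50 [np.float32(32.0), np.float32(60.0)] [212.75955 184.23495]
scene 35 [np.float32(17.0), np.float32(103.0)] [209.1253 189.0409]
scene 20 [np.float32(17.0), np.float32(110.0)] [206.80753 194.3558 ]
scene 14 [np.float32(19.0), np.float32(107.0)] [206.2876  196.53674]
scene 8 [np.float32(25.0), np.float32(103.0)] [206.00912 198.71077]
scene 2 [np.float32(33.0), np.float32(96.0)] [205.97375 200.85277]
```

```bash
python3 - <<'E'
from h import *
T=np.load('Tw4.npy')
w=cam('wrist',T);C=cam('scene');S=cam('side')
for z in (40,80,100,120,150): print(z,back(w,[[474,172],[490,10],[465,250]],z)[:,:2].round(),'scene',back(C,[[299,166]],z)[0,:2].round(),'side edge',back(S,[[343,105],[372,190]],z)[:,:2].round())
# dark ball in scene (287,130)/side(318,106): triangulate
from scipy.optimize import least_squares
k=least_squares(lambda P:np.r_[proj(C,[P])[0]-[287.5,130.5],proj(S,[P])[0]-[318,106]],[694,138,293]).x;print('knob',k.round(1), proj(C,[[694,138,293]]),proj(S,[[694,138,293]]))
# refine ball centroid by dark blobs
for n,f,(x,y) in (('scene','c11',(287,130)),('side','s11',(318,106))):
    g=cv2.cvtColor(cv2.imread(f'pics/{f}.png'),cv2.COLOR_BGR2GRAY)[y-9:y+10,x-9:x+10]
    m=g<45; yy,xx=np.nonzero(m); print(n,m.sum(),xx.mean()+x-9,yy.mean()+y-9)
E
```

```text
40 [[838.  42.]
 [828. 210.]
 [843. -55.]] scene [854. 353.] side edge [[845. 354.]
 [847.   8.]]
80 [[813.  49.]
 [804. 199.]
 [818. -38.]] scene [815. 280.] side edge [[832. 318.]
 [833. -15.]]
100 [[800.  53.]
 [792. 193.]
 [805. -29.]] scene [795. 244.] side edge [[825. 300.]
 [827. -27.]]
120 [[788.  57.]
 [780. 188.]
 [792. -20.]] scene [776. 208.] side edge [[818. 282.]
 [820. -38.]]
150 [[769.  62.]
 [762. 180.]
 [773.  -6.]] scene [747. 154.] side edge [[807. 255.]
 [809. -55.]]
knob [693.6 136.3 292.2] [[287.68510626 130.1769003 ]] [[317.7875907  105.17899236]]
scene 56 287.82142857142856 129.46428571428572
side 33 317.09090909090907 106.96969696969697
```

The knob triangulates to (693.6,136.3,292.2), which matches the model. I'll grip the ball along the lever's axis direction and follow the arc.

```bash
python3 - <<'E'
from h import *
plan([694,11,482],90)
E
```

```text
shift [18.88 31.12 -8.77] spin 0.24532481226100344 rows 8.0
```

Emit:
drive_tool(
  moves=[
    [[18.9,31.1,-8.8],0],
    [[18.9,31.1,-8.8],0],
    [[18.9,31.1,-8.8],0],
    [[18.9,31.1,-8.8],0],
    [[18.9,31.1,-8.8],0],
    [[18.9,31.1,-8.8],0],
    [[18.9,31.1,-8.8],0],
    [[18.9,31.1,-8.8],0],
  ],
  fingers=4.0,
)

```text
time: 26.9
eef_pos: [695.1, 17.8, 484.2]
tcp_rot: [3.138, -0.588, 1.584]
wrist_force: [0.5, -0.2, -0.0]
grip_width: 39.9
grip_force: 0.0
```

Emit:
drive_tool(
  moves=[
    [[0,0,0],0],
    [[0,0,0],0],
  ],
)

```text
time: 27.1
eef_pos: [692.7, 15.2, 481.2]
tcp_rot: [-3.14, -0.588, 1.58]
wrist_force: [0.3, 0.2, -0.7]
grip_width: 39.7
grip_force: 0.0
```

```bash
python3 - <<'E'
from h import *
T=pose();print(T.round(3),env.get_obs()['joints'].round(2));b=np.array([694,137,292.5]);plan(b-147*T[:3,2],None,T)
im=env.camera('wrist');save('w12',im[:,:,::-1]);c=cam('wrist',T);u=proj(c,[b])[0];print(u)
g=cv2.cvtColor(im,cv2.COLOR_RGB2GRAY);x,y=u.round().astype(int)
m=(g[y-40:y+40,x-40:x+40]<40).astype('uint8');n,l,st,ce=cv2.connectedComponentsWithStats(m);print(st[1:],ce[1:]+[x-40,y-40])
E
```

```text
[[-7.00000e-03  1.00000e+00 -7.00000e-03  6.92661e+02]
 [ 8.32000e-01  1.00000e-02  5.54000e-01  1.52120e+01]
 [ 5.54000e-01 -1.00000e-03 -8.32000e-01  4.81248e+02]
 [ 0.00000e+00  0.00000e+00  0.00000e+00  1.00000e+00]] [-0.26  0.42  1.21  0.57  1.68 -0.26]
shift [-0.33  0.28  7.76] spin None rows 2.0
[281.4184967  227.13920479]
[[ 30   0   1   1   1]
 [ 69   0   4  80 154]
 [ 35   3   2   5   6]
 [ 22  23  38  38 403]
 [ 39  48   2   1   2]
 [ 77  62   3  18  50]] [[271.         187.        ]
 [311.72727273 225.02597403]
 [276.66666667 192.16666667]
 [281.67990074 233.99007444]
 [280.5        235.        ]
 [318.96       257.96      ]]
```

Emit:
drive_tool(
  moves=[
    [[-0.2,0.2,3],0],
    [[-0.4,0.2,5.5],0],
    [[-0.4,0.2,7],0],
    [[-0.4,0.2,7.7],0],
    [[-0.4,0.2,7.7],0],
    [[-0.4,0.2,7.7],0],
  ],
)

```text
time: 27.75
eef_pos: [695.3, 52.1, 417.7]
tcp_rot: [3.138, -0.587, 1.579]
wrist_force: [0.6, -0.1, 0.8]
grip_width: 40.3
grip_force: 0.0
```

Emit:
drive_tool(
  moves=[
    [[0,0,0],0],
    [[0,0,0],0],
    [[0,0,0],0],
    [[0,0,0],0],
  ],
  fingers=1.5,
  force=15,
)

```text
time: 28.15
eef_pos: [695.1, 51.9, 417.6]
tcp_rot: [3.139, -0.587, 1.579]
wrist_force: [-4.5, -3.4, 4.1]
grip_width: 24.5
grip_force: 15.0
```

```bash
python3 - <<'E'
from h import *
T=pose();g=T[:3,3]+147*T[:3,2];print(T[:3,3],g.round(1),env.get_obs()['wrist_force'],env.get_obs()['grip_width'])
b0=np.array([694.3,215-77.8,215+77.8])
for a in (35,25,15,5,-5,-12,-15,-17):
    t=np.radians(a);P=np.array([694.3,215-110*np.cos(t),215+110*np.sin(t)])-b0;print(a,(T[:3,:3].T@(P)/10).round(2))
E
```

```text
[695.10241756  51.9403432  417.63406793] [694.8 133.3 295.2] [-4.45849479 -3.36158626  4.05564008] 24.48302733156468
35 [-1.84 -0.01  0.54]
25 [-3.56 -0.02  1.4 ]
15 [-5.1  -0.03  2.53]
5 [-6.42 -0.03  3.92]
-5 [-7.48 -0.04  5.52]
-12 [-8.05 -0.04  6.73]
-15 [-8.25 -0.04  7.28]
-17 [-8.37 -0.04  7.64]
```

Emit:
drive_tool(
  moves=[
    [[-0.9,0,0.2],0],
    [[-1.84,0,0.54],0],
    [[-2.7,0,0.95],0],
    [[-3.56,0,1.4],0],
    [[-4.35,0,1.95],0],
    [[-5.1,0,2.53],0],
    [[-5.8,0,3.2],0],
    [[-6.42,0,3.92],0],
  ],
  force=22,
)

```text
time: 28.95
eef_pos: [695.4, 20.3, 348.1]
tcp_rot: [3.14, -0.587, 1.579]
wrist_force: [-4.6, -1.1, 3.7]
grip_width: 24.5
grip_force: 22.1
```

Emit:
drive_tool(
  moves=[
    [[-0.55,0,0.8],0],
    [[-1.06,0,1.6],0],
    [[-1.4,0,2.25],0],
    [[-1.63,0,2.81],0],
    [[-1.8,0,3.2],0],
    [[-1.8,0,3.25],0],
    [[-1.8,0,3.25],0],
  ],
)

```text
time: 29.65
eef_pos: [695.5, 23.7, 311.3]
tcp_rot: [3.141, -0.587, 1.579]
wrist_force: [-6.1, -2.4, 2.9]
grip_width: 23.8
grip_force: 22.0
```

```bash
python3 - <<'E'
from h import *
o=env.get_obs();T=pose(o);g=T[:3,3]+147*T[:3,2];print(g.round(1),o['wrist_force'],o['grip_width'],np.degrees(np.arctan2(g[2]-215,215-g[1])),np.hypot(g[2]-215,215-g[1]))
g0=np.array([133.3,295.2]);print('start ang',np.degrees(np.arctan2(295.2-215,215-133.3)))
save('c13',env.camera('scene')[:,:,::-1]);save('w13',env.camera('wrist')[:,:,::-1])
E
```

```text
[695.  105.  188.8] [-6.10761853 -2.39168434  2.91402804] 23.80940112130981 -13.380827345999922 113.05632153868375
start ang 44.4691710298552
```

Emit:
drive_tool(
  moves=[
    [[-0.07,0,0.2],0],
    [[-0.07,0,0.2],0],
    [[-0.07,0,0.2],0],
  ],
)

```text
time: 30.05
eef_pos: [695.4, 24.1, 309.5]
tcp_rot: [3.14, -0.586, 1.579]
wrist_force: [-5.9, -3.4, 3.1]
grip_width: 23.8
grip_force: 21.9
```

Emit:
drive_tool(
  moves=[
    [[-0.07,0,0.2],0],
    [[-0.07,0,0.2],0],
    [[-0.07,0,0.2],0],
  ],
)

```text
time: 30.35
eef_pos: [695.4, 24.7, 307.4]
tcp_rot: [3.14, -0.587, 1.579]
wrist_force: [-4.4, -2.4, 2.8]
grip_width: 23.9
grip_force: 21.9
```

Emit:
drive_tool(
  moves=[
    [[-0.07,0,0.2],0],
    [[-0.07,0,0.2],0],
    [[-0.07,0,0.2],0],
  ],
)

```text
time: 30.65
eef_pos: [695.5, 25.3, 305.5]
tcp_rot: [3.14, -0.587, 1.579]
wrist_force: [-5.9, -2.6, 2.0]
grip_width: 23.7
grip_force: 21.9
```

Emit:
drive_tool(
  moves=[
    [[-0.07,0,0.2],0],
    [[-0.07,0,0.2],0],
    [[-0.07,0,0.2],0],
  ],
)

```text
time: 30.95
eef_pos: [695.5, 25.9, 303.6]
tcp_rot: [3.14, -0.587, 1.579]
wrist_force: [-6.3, -2.5, 4.3]
grip_width: 23.7
grip_force: 21.8
```

Emit:
drive_tool(
  moves=[
    [[-0.07,0,0.2],0],
    [[-0.07,0,0.2],0],
    [[-0.07,0,0.2],0],
  ],
)

```text
time: 31.25
eef_pos: [695.5, 26.4, 301.7]
tcp_rot: [3.14, -0.587, 1.579]
wrist_force: [-6.5, -2.1, 4.3]
grip_width: 23.4
grip_force: 21.7
```

```bash
python3 - <<'E'
from h import *
o=env.get_obs();T=pose(o);print((T[:3,3]+147*T[:3,2]).round(1),o['wrist_force'])
save('s14',env.camera('side')[:,:,::-1]);save('c14',env.camera('scene')[:,:,::-1]);im=env.camera('wrist')[:,:,::-1];save('w14',im)
c=cam('wrist',T);g=cv2.cvtColor(im,cv2.COLOR_BGR2GRAY)
for a in (0,-10,-14,-16,-18):
    t=np.radians(a);print(a,proj(c,[[694.3,215-110*np.cos(t),215+110*np.sin(t)]]).round(1))
C=cam('scene');gs=cv2.cvtColor(cv2.imread('pics/c14.png'),cv2.COLOR_BGR2GRAY)
for a in (0,-10,-16):
    t=np.radians(a);u=proj(C,[[694.3,215-110*np.cos(t),215+110*np.sin(t)]])[0];x,y=u.round().astype(int);print(a,u.round(1),gs[y-4:y+5:4,x-8:x+9:4].tolist())
# dark blob near ball
m=(gs[120:200,270:330]<30).astype('uint8');n,l,st,ce=cv2.connectedComponentsWithStats(m)
print([(s.tolist(),(k+[270,120]).round(1).tolist()) for s,k in zip(st[1:],ce[1:]) if s[4]>15])
E
```

```text
[695.  107.9 179.3] [-6.49685015 -2.13944937  4.29436342]
0 [[276.3 280.2]]
-10 [[276.2 280. ]]
-14 [[276.2 277.6]]
-16 [[276.2 276.1]]
-18 [[276.2 274.2]]
0 [292.1 156.7] [[18, 16, 15, 20, 17], [13, 45, 20, 16, 17], [27, 16, 20, 28, 48]]
-10 [291.7 162. ] [[17, 48, 15, 17, 16], [16, 22, 22, 54, 34], [44, 39, 15, 14, 38]]
-16 [291.3 164.8] [[50, 17, 20, 24, 46], [52, 49, 18, 15, 13], [23, 12, 25, 13, 27]]
[([39, 1, 21, 14, 183], [319.9, 127.7]), ([0, 16, 60, 54, 1108], [300.8, 161.0]), ([52, 16, 8, 13, 58], [326.1, 141.2])]
```

```bash
python3 - <<'E'
from h import *
C=cam('scene')
zs=np.arange(56,126,4.)
u=proj(C,[[604,195,z] for z in zs]).astype(np.float32);print(u[0],u[-1])
for f in ('scene0','c11','c13','c14'):
    g=cv2.cvtColor(cv2.imread(f'pics/{f}.png'),cv2.COLOR_BGR2GRAY).astype(np.float32)
    print(f,*[cv2.remap(g,u[:,:1]+d,u[:,1:],1)[:,0].astype(int).tolist() for d in (-1,2)],sep='\n')
S=cam('wrist',pose());print('wrist',proj(S,[[604,195,55],[604,195,80]]))
E
```

```text
[255.51247 193.89207] [255.147   176.08273]
scene0
[88, 83, 83, 82, 82, 93, 116, 100, 102, 128, 131, 130, 81, 35, 29, 31, 31, 30]
[97, 84, 84, 83, 81, 88, 106, 124, 151, 202, 229, 229, 202, 88, 34, 30, 29, 29]
c11
[66, 72, 87, 103, 104, 103, 101, 98, 106, 132, 136, 134, 83, 37, 31, 32, 31, 32]
[185, 87, 104, 101, 98, 101, 109, 123, 154, 206, 232, 232, 206, 91, 35, 33, 32, 31]
c13
[70, 70, 69, 83, 85, 83, 66, 30, 30, 31, 30, 32, 33, 35, 58, 74, 75, 76]
[184, 85, 104, 100, 98, 100, 97, 76, 53, 41, 31, 31, 31, 32, 47, 69, 73, 72]
c14
[71, 71, 70, 83, 83, 74, 44, 30, 32, 32, 31, 31, 33, 44, 68, 76, 76, 76]
[184, 85, 103, 100, 98, 99, 89, 55, 37, 32, 30, 31, 31, 37, 63, 72, 73, 73]
wrist [[173.52361329 190.09913969]
 [164.33900263 179.27159318]]
```

The chuck's lower edge has dropped about 25 mm between the pictures, so the point is on the cross. I'll let the lever rise along the same arc.

Emit:
drive_tool(
  moves=[
    [[0.2,0,-0.5],0],
    [[0.35,0,-1.0],0],
    [[0.52,0,-1.44],0],
    [[0.75,0,-2.0],0],
    [[1.09,0,-2.65],0],
    [[1.6,0,-3.45],0],
    [[2.15,0,-4.25],0],
  ],
)

```text
time: 32.1
eef_pos: [695.4, 21.2, 349.2]
tcp_rot: [3.14, -0.588, 1.579]
wrist_force: [-5.1, 2.5, 0.6]
grip_width: 24.0
grip_force: 21.9
```

Emit:
drive_tool(
  moves=[
    [[0.62,0,-0.72],0],
    [[1.32,0,-1.39],0],
    [[2.07,0,-1.97],0],
    [[2.86,0,-2.52],0],
    [[3.72,0,-2.97],0],
    [[4.58,0,-3.38],0],
    [[5.52,0,-3.7],0],
    [[6.42,0,-3.92],0],
  ],
)

```text
time: 32.9
eef_pos: [695.0, 53.0, 414.3]
tcp_rot: [-3.14, -0.583, 1.577]
wrist_force: [2.6, -9.7, -24.8]
grip_width: 23.3
grip_force: 22.7
```

Emit:
drive_tool(
  moves=[
    [[0,0,0],0],
    [[0,0,0],0],
    [[0,0,0],0],
  ],
  fingers=4.0,
)

```text
time: 33.2
eef_pos: [695.6, 52.3, 418.0]
tcp_rot: [3.136, -0.588, 1.58]
wrist_force: [-0.4, 0.5, -0.1]
grip_width: 40.1
grip_force: 0.0
```

Emit:
drive_tool(
  moves=[
    [[0,0,-3],0],
    [[0,0,-7],0],
    [[0,0,-11],0],
    [[-4,0,-14],0],
    [[-8,0,-16],0],
    [[-8,0,-16],0],
  ],
)

```text
time: 33.8
eef_pos: [695.9, -108.8, 505.4]
tcp_rot: [3.139, -0.586, 1.572]
wrist_force: [0.4, 0.7, -0.9]
grip_width: 40.2
grip_force: 0.0
```

```bash
python3 - <<'E'
from h import *
print(pose()[:3,3],env.get_obs()['wrist_force'])
save('c15',env.camera('scene')[:,:,::-1]);save('s15',env.camera('side')[:,:,::-1])
C=cam('scene');zs=np.arange(56,126,4.)
u=proj(C,[[604,195,z] for z in zs]).astype(np.float32)
for f in ('c11','c15'):
    g=cv2.cvtColor(cv2.imread(f'pics/{f}.png'),cv2.COLOR_BGR2GRAY).astype(np.float32)
    print(f,cv2.remap(g,u[:,:1]+2,u[:,1:],1)[:,0].astype(int).tolist())
D=lambda q:(604-q[1],195+q[0],q[2])
for n,f in (('side','s15'),('scene','c15')):
    c=cam(n);g=cv2.cvtColor(cv2.imread(f'pics/{f}.png'),cv2.COLOR_BGR2GRAY).astype(np.float32)
    for a in (65,35,26,20,14,8,4,0):
        t=np.radians(a);u=proj(c,[D((12,96+r*np.cos(t),62+r*np.sin(t))) for r in np.linspace(50,92,9)]).astype(np.float32)
        print(n,a,cv2.remap(g,u[:,:1],u[:,1:],1).mean().round())
d=cv2.absdiff(cv2.imread('pics/c11.png'),cv2.imread('pics/c15.png')).max(2)
print('diff at drill/block',d[150:235,195:300].mean(),(d[185:235,195:300]>40).sum())
E
```

```text
[ 695.9164305  -108.8465186   505.38329216] [ 0.36630809  0.65024444 -0.92588659]
c11 [185, 87, 104, 101, 98, 101, 109, 123, 154, 206, 232, 232, 206, 91, 35, 33, 32, 31]
c15 [186, 86, 105, 101, 100, 102, 110, 123, 155, 207, 233, 232, 206, 90, 36, 31, 30, 31]
side 65 137.0
side 35 104.0
side 26 100.0
side 20 92.0
side 14 69.0
side 8 43.0
side 4 37.0
side 0 44.0
scene 65 44.0
scene 35 107.0
scene 26 115.0
scene 20 113.0
scene 14 48.0
scene 8 15.0
scene 4 17.0
scene 0 70.0
diff at drill/block 34.832717086834734 2404
```

```bash
python3 -c "
from h import *
plan([605,-110,240],90.2)"
```

```text
shift [-15.17  -9.17  21.8 ] spin 0.12384986765840722 rows 6.0
```

Emit:
drive_tool(
  moves=[
    [[-15.2,-9.2,21.8],0],
    [[-15.2,-9.2,21.8],0],
    [[-15.2,-9.2,21.8],0],
    [[-15.2,-9.2,21.8],0],
    [[-15.2,-9.2,21.8],0],
    [[-15.2,-9.2,21.8],0],
    [[-15.2,-9.2,21.8],0],
    [[-15.2,-9.2,21.8],0],
  ],
)

```text
time: 34.7
eef_pos: [605.5, -108.3, 240.9]
tcp_rot: [3.138, -0.588, 1.58]
wrist_force: [0.3, -0.6, 0.3]
grip_width: 40.2
grip_force: 0.0
```

```bash
python3 - <<'E'
from h import *
T=pose();im=env.camera('wrist')[:,:,::-1].copy();save('w16',im);g=cv2.cvtColor(im,cv2.COLOR_BGR2GRAY).astype(float);c=cam('wrist',T)
p=proj(c,[[604,195,55],[604,195,80],[604,122,55]]);print(T[:3,3],p.round(1))
x=int(p[0,0]);y=int(p[0,1])
# pencil line along the length
for r in range(y+12,int(p[2,1])-4,8):
    a=g[r,x-14:x+15];w=np.clip(np.median(a)-20-a,0,None)
    if w.sum()>0: print(r,back(c,[((w*np.arange(x-14,x+15)).sum()/w.sum(),r)],55)[0,:2].round(1))
col=g[max(0,y-14):y+15,x+8:x+16].mean(1);r=max(0,y-14)+np.argmin(np.diff(col)) ;print('rows',max(0,y-14),col.round().astype(int).tolist())
print('far end profile',int(p[2,1])-10,g[int(p[2,1])-10:int(p[2,1])+12,x-15:x-8].mean(1).round().astype(int).tolist())
E
```

```text
[ 605.45819366 -108.29625385  240.94559331] [[277.3  12.6]
 [277.5 -15.7]
 [276.7  86.5]]
24 [603.5 182.8]
32 [603.6 174.5]
40 [603.8 166.3]
48 [603.9 158.3]
56 [603.9 150.5]
64 [603.8 142.8]
72 [603.8 135.3]
80 [604.  127.9]
rows 0 [103, 104, 104, 104, 103, 103, 104, 103, 102, 104, 104, 104, 107, 97, 29, 64, 101, 142, 198, 190, 187, 188, 187, 187, 188, 187, 188]
far end profile 76 [195, 196, 195, 195, 195, 194, 194, 195, 194, 195, 194, 191, 186, 139, 80, 104, 103, 102, 102, 101, 101, 100]
```

The cross line is unchanged after clamping and feeding: row 14.3 against 12.6 predicted, the same bias as before, with the lateral position at 603.4. The handle is closed, the chuck is up and the gripper is clear, so I'll hand in.

```bash
python3 -c "
from cell import env
print(env.finish_job())"
```

```text
the job is handed in; nothing more can be done
None
```

I handed the job in at about 35 s of the 70 s. The marked block is against the fence with the cross under the drill point to well within the 3 mm limit by the camera check, the clamp is closed to its stop, the point was brought down to the cross and let rise again, and the gripper is clear; no score came back.

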